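# Index the parcel turntable to the green station

### The arm

A 6-joint arm with a two-finger parallel gripper is mounted at the origin on the work surface. World frame = base frame: x ahead of the robot, y to its left, z up, the work surface at z = 0. Lengths are in mm, angles in rad, forces in N, time in s.
With the tool pointing down it reaches from about 300 to 775 mm from the base axis. Payload 14.6 kg.
Tool frame: the origin (TCP) lies midway between the tips of the shut fingers; the grasp point (between the pads) lies 19 mm behind it (manip.grip_point_offset is the distance from the TCP to the grasp point, in mm); x points along the fingers, z is the direction in which the jaws open and shut, and the axes are right-handed (so a half turn about x gives the same grasp; the last joint's range is limited). The gripper opens to 94 mm and grips with 3 to 60 N. Pads are 16 mm wide; open, the fingers measure 119 mm over their backs; the gripper's body (75 mm by 177 mm) begins 78 mm behind the grasp point.
Start: joints at [-1.382, 0.3, 1.521, -0, 1.321, -0.067], TCP at [139.154, -532.095, 205.446] pointing down, gripper open.
Joint ranges: [-3.03, 3.03], [-0.79, 2.21], [0.23, 2.52], [-1.04, 4.18], [0, 3.07], [-2.55, 2.55]. Speed limits (rad/s): [2.22, 2.22, 2.57, 3.14, 3.14, 3.14].

### API

Orientations are given as [roll, pitch, yaw] about the fixed x, y, z axes, in that order (R = Rz(yaw) Ry(pitch) Rx(roll)).
In Python, from cell import manip, camera, calibration, order gives the robot as it stands.
- The arm moves only by the tool jog_arm, never from a script. Its arguments are lists of equal length, an entry for each row: "turn": the turn, a rotation vector about the tool's x, y, z in degrees, a list of three; "dp": the shift along the tool's x, y, z in cm, a list of three; "gripper": the closure, from 0 (fully open) to 1 (shut). In form: {"turn": [[ax, ay, az], ...], "dp": [[tx, ty, tz], ...], "gripper": [gripper, ...]}. A call has 1 to 8 rows; each row shifts and turns the pose as measured when the row begins, along the tool's axes as they then stand; what a row does not reach is not made up. A row lasts 1/8 s, in which the tool goes at most 62.5 mm and 10.7 degrees, less where a joint would pass 70% of its speed; a pose out of reach is approached as far as the arm can. A call is refused whole if a number of a shift passes 6.25 or a number of a turn 10.7, either way. A call with a gripper value outside its range is refused whole. The fingers move at their own pace and stop on an object; "grip_force" is the grip in N (left out, the last holds). Time passes only in rows, so rows that do not move let the fingers close. It gives the time, the measured TCP pose, the force and the opening at its end, in the units of the state.
- manip.read_state(): the state, without advancing time (a new reading comes with each control period).
- camera(name): name is "side" or "top" or "wrist"; returns (picture, depth): 420x560x3 uint8, red, green, blue; 420x560 float32, mm along the optical axis (not along the pixel's ray), 0 where there is no reading.
- calibration(name): a dict with "K" (3x3 intrinsics, pixels), "world_from_camera" (4x4, takes a point from camera to world coordinates). Camera axes: x right, y down, z forward; pixel columns grow to the right and rows downward; lengths in mm; the calibration is good to about 2 mm. A picture is of the moment at which its call begins: read the wrist's pose just before it. calibration takes no time and is no camera call; for the wrist camera it gives the pose at the moment of the call.
- order.sign_off(): hands the job in, once; it reports no verdict.
The state is a dict: "clock": time; "joints": joint angles; "qd": joint speeds; "effort": joint torques, N m; "eef_pos": TCP position; "eef_rot": TCP orientation; "wrist_force": force on the tool from outside, world axes, zero at the start; "moment": the same for the moment, N m; "finger_gap": finger opening in mm.
Only numpy, scipy, OpenCV 4.12 (cv2) and the standard library are available. Lean on these libraries where they do the work, as an engineer would, in place of code of your own. Each camera call takes 0.05 s, during which the arm holds its last target.

### The job

Turn the packing turntable round to its green station: pull the red spring knob up to draw the index pin, swing the turntable so that the knob comes round to the green post, and let the pin spring fully home into the hole near that post. The hole is only roughly at the post and is hidden under the platter, so feel for it; let go of the knob when the pin is locked in. Keep the parcel lying in the middle of the platter and leave the loose things and the posts around it alone.

Things in the scene. Friction and masses are not known exactly. Their poses are not given: they have to be found in the camera images.
- turntable_base: Dark steel round base plate fixed to the bench, 400 mm across, 12 mm thick. Origin: centre of its underside, on the platter's vertical turning axis; its -x axis points to the start station (roughly towards the robot). A hidden flat, smooth index ring of 135 mm radius lies on it, with just three pin holes: at the start station and near each post; 1.5 mm play round the 14 mm pin.
- platter (a joint): Angle (rad) of the round plywood platter (320 mm across, top 45 mm above the bench), 0 at the start, positive anticlockwise seen from above, stops at -1.1 and +1.1. Stays where it is left (light friction, 1 to 4 N at the knob); locked while the pin is in a hole.
- platter_top (a point): Centre of the platter's top face, on the turning axis, 45 mm above the bench; its frame turns with the platter.
- index_pin (a joint): Height (m) of the index pin, which slides straight up with its red knob: 0 = fully home in a hole, about 0.013 = resting on the flat of the ring between two holes, 0.020 = upper stop. A spring presses it down: about 9 N at 0, 13 N at 0.013, 15 N at the stop. Let go over a hole it drops home by itself.
- knob_grip (a point): On the axis of the pin's upright round red knob (36 mm across, 40 mm at its rounded head, 50 mm high), at a good grip height: 96 mm above the bench when home, 24 mm above the knob's lower edge. It stands on the platter 135 mm from the turning axis, over a fixed steel guide 26 mm across with its top 70 mm above the bench. Rises with the pin and travels round with the platter.
- green_post: Small fixed green post with a thick round head (26 mm across, top 60 mm above the bench) on the base plate, 187 mm from the turning axis, 45 degrees from the start station to either side. Marks the wanted station, but only roughly: its hole may lie up to 6.5 degrees (15 mm along the ring) to either side of the post. Origin: centre of its foot, 12 mm above the bench.
- white_post: The same in white, 45 degrees to the other side: not the wanted station. Origin: centre of its foot.
- parcel: Loose flat brown parcel 140 x 100 x 30 mm, about 0.3 kg, lying on the middle of the platter. Origin: centre of its underside; x along its length.
- small_carton: Loose brown carton 100 x 80 x 60 mm on the bench beside the turntable; bystander. Origin: centre of its underside.
- tape_roll: Loose yellow roll of tape lying flat, 100 mm across, 48 mm high; bystander. Origin: centre of its underside.
- barcode_scanner: Loose grey and black hand scanner lying on the bench, 163 mm long, 62 mm wide, 36 mm high; bystander. Origin: under its middle, x along its length.
There are look-alikes about, which are no part of the job. Leave any blue look-alike of the parcel alone.

How it is judged (in metres and radians):
On the way, in this order (a step that is already met when the one before it is completed fails the run):
1. the index pin is drawn up out of its hole, 12 mm or more, at the start station (value of joint index_pin above 0.012 m and horizontal distance between knob_grip and green_post above 0.11 m), for 0.1 s.
2. the turntable is swung at least half way towards the green post (horizontal distance between knob_grip and green_post below 0.09 m), for 0.05 s.
At the end, for the whole second after the job is handed in: The index pin is fully home (within 3 mm) in the hole near the green post (knob axis within 60 mm of the post, seen from above; it stands 52 mm off when exactly in line), the platter is still, and the parcel lies flat and still on the platter, within 40 mm of its middle (value of joint index_pin below 0.003 m and horizontal distance between knob_grip and green_post below 0.06 m and velocity of joint platter between -0.05 and 0.05 rad/s and horizontal distance between parcel and platter_top below 0.04 m and z of parcel in the frame of platter_top below 0.004 m and angle between parcel's own z axis and vertical below 0.1 rad and linear speed of parcel below 0.02 m/s); the robot touches nothing.
It fails at once if a bystander (carton, tape roll or scanner) is pushed more than 25 mm (distance of any of small_carton, tape_roll, barcode_scanner from where it was at the start of the episode above 0.025 m).
It fails at once if a post is struck with more than 15 N (contact force between any of green_post, white_post and anything else above 15 N).
It fails at once if the parcel leaves the middle of the platter (more than 60 mm off) (horizontal distance between parcel and platter_top above 0.06 m).
It also fails if it takes over 48 s, if anything falls off the work surface, if the arm or the gripper's body presses on something with over 40 N, if the wrist force passes 120 N, or if a joint passes its speed limit or range.

## Working session

There is one attempt and no reset: what is moved stays moved. The work goes in short steps, Python scripts to look and compute and a tool call to move; the robot and the scene stay as the last step left them, time stands still between calls to the robot, and variables do not carry over. Pictures are saved under pics/ and viewed, and the job is handed in when it is done.

Besides the shell and the picture viewer there is one more tool, called after "Call:" as name(argument=value, ...), one argument or row to a line, values as JSON. jog_arm: Moves the arm, as the interface text tells. Its arguments: {"type":"object","properties":{"turn":{"type":"array","items":{"type":"array","items":{"type":"number"}}},"dp":{"type":"array","items":{"type":"array","items":{"type":"number"}}},"gripper":{"type":"array","items":{"type":"number"}},"grip_force":{"type":"number"}},"required":["turn","dp","gripper"]}

```bash
mkdir -p pics; ls; python3 - <<'E'
from cell import manip, camera, calibration
import cv2,numpy as np
s=manip.read_state();print({k:np.round(v,3) for k,v in s.items()}, manip.grip_point_offset)
for n in("side","top"):
    p,d=camera(n);cv2.imwrite(f"pics/{n}0.png",p[:,:,::-1]);np.savez(f"pics/{n}0.npz",p=p,d=d,**calibration(n))
    print(calibration(n))
E
```

```text
pics
{'clock': np.float64(0.0), 'joints': array([-1.382,  0.3  ,  1.522, -0.   ,  1.321, -0.067]), 'qd': array([-0.001, -0.001,  0.001,  0.   , -0.001, -0.   ]), 'effort': array([ 2.0000e-03, -5.3181e+01, -3.5274e+01,  7.1000e-02,  2.4000e-02,
       -0.0000e+00]), 'eef_pos': array([ 139.094, -531.827,  204.863]), 'eef_rot': array([3.103, 1.57 , 1.788]), 'wrist_force': array([0.833, 0.978, 0.506]), 'moment': array([-0.004,  0.006, -0.037]), 'finger_gap': np.float64(94.436)} 18.8
{'K': array([[422.14152845,   0.        , 279.49660485],
       [  0.        , 422.14152845, 213.17498604],
       [  0.        ,   0.        ,   1.        ]]), 'world_from_camera': array([[-9.92410186e-01, -7.42524347e-02,  9.80234605e-02,
         3.65273695e+02],
       [-1.22862492e-01,  5.65126215e-01, -8.15804615e-01,
         8.46464313e+02],
       [ 5.17985173e-03, -8.21656216e-01, -5.69959851e-01,
         6.69075909e+02],
       [ 0.00000000e+00,  0.00000000e+00,  0.00000000e+00,
         1.00000000e+00]])}
{'K': array([[545.45753513,   0.        , 289.6312952 ],
       [  0.        , 545.45753513, 199.49069971],
       [  0.        ,   0.        ,   1.        ]]), 'world_from_camera': array([[-1.44281711e-02, -9.84820147e-01,  1.72977184e-01,
         2.28510268e+02],
       [-9.99723233e-01,  1.74230870e-02,  1.58080343e-02,
        -2.01667974e+01],
       [-1.85818672e-02, -1.72701229e-01, -9.84798964e-01,
         1.36881443e+03],
       [ 0.00000000e+00,  0.00000000e+00,  0.00000000e+00,
         1.00000000e+00]])}
```

View pics/top0.png

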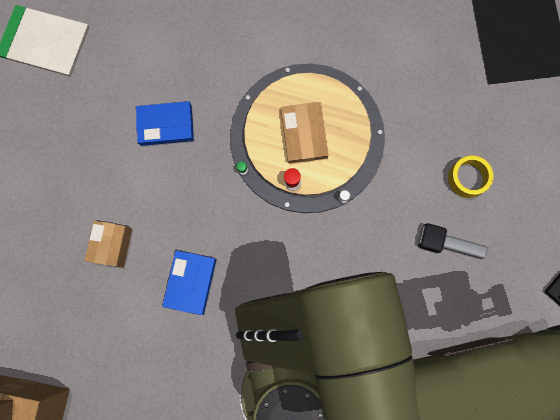

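View pics/side0.png

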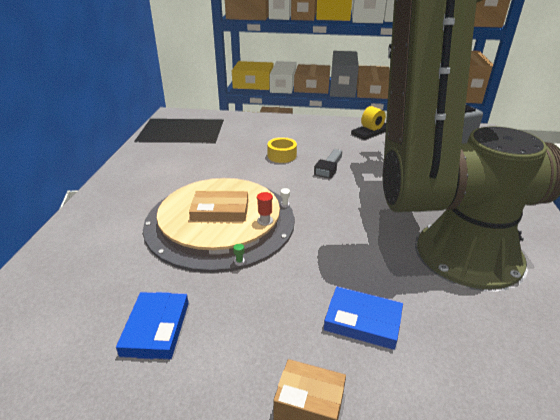

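```bash
cat > h.py <<'E'
import numpy as np,cv2
def ray(c,uv,z):
    K=c["K"];T=c["world_from_camera"]
    d=T[:3,:3]@np.linalg.inv(K)@np.array([uv[0],uv[1],1.]);o=T[:3,3]
    return o+d*(z-o[2])/d[2]
def cen(m):
    cs,_=cv2.findContours(m.astype(np.uint8),0,1);c=max(cs,key=cv2.contourArea)
    return cv2.minEnclosingCircle(c),c
E
python3 - <<'E'
from h import *
for n in("top","side"):
    f=np.load(f"pics/{n}0.npz");p=f["p"];h=cv2.cvtColor(p,cv2.COLOR_RGB2HSV)
    H,S,V=[h[...,i].astype(int) for i in range(3)]
    rois={"top":dict(red=(265,325,150,200),green=(225,260,150,185)),"side":dict(red=(250,280,180,225),green=(225,250,238,270))}[n]
    def m(mask,r):
        z=np.zeros_like(mask);z[r[2]:r[3],r[0]:r[1]]=mask[r[2]:r[3],r[0]:r[1]];return z
    for k,z,mask in(("red",122,((H<8)|(H>172))&(S>150)&(V>60)),("green",60,(H>45)&(H<90)&(S>100))):
        (c,r),ct=cen(m(mask,rois[k]));x,y,w,hh=cv2.boundingRect(ct)
        print(n,k,c,r,(x,y,w,hh),ray(f,c,z).round(1),"z-10",ray(f,c,z-10).round(1),"topedge",ray(f,(c[0],y),z).round(1))
    # platter: wood colour
    wood=(H>8)&(H<28)&(S>50)&(V>150)
    lim=(230,385,60,215) if n=="top" else (145,300,170,260)
    wm=m(wood,lim);ct=max(cv2.findContours(wm.astype(np.uint8),0,1)[0],key=cv2.contourArea);ct=cv2.convexHull(ct)
    e=cv2.fitEllipse(ct);P=np.array([ray(f,q[0],45)[:2] for q in ct])
    A=np.c_[2*P,np.ones(len(P))];s=np.linalg.lstsq(A,(P**2).sum(1),rcond=None)[0];R=np.sqrt(s[2]+s[0]**2+s[1]**2)
    print(n,"platter",s[:2].round(1),R.round(1),np.abs(np.hypot(*(P-s[:2]).T)-R).max().round(1))
f=np.load("pics/top0.npz")
cv2.imwrite("pics/crop.png",cv2.resize(f["p"][140:215,220:370,::-1],None,fx=5,fy=5,interpolation=2))
for k,uv,z in(("white",(345,194),60),("parcel",(303,131),75)): print(k,ray(f,uv,z).round(1))
E
```

```text
top red (291.846923828125, 177.0918426513672) 9.16477108001709 (284, 168, 17, 19) [500.6  -6.1 122. ] z-10 [502.8  -6.  112. ] topedge [522.4  -6.4 122. ]
top green (241.3125, 166.625) 5.6337738037109375 (236, 161, 11, 12) [542.8 118.8  60. ] z-10 [545.2 119.9  50. ] topedge [557.1 118.9  60. ]
top platter [632.9 -45.1] 159.0 0.8
side red (264.80865478515625, 203.20370483398438) 11.448491096496582 (257, 192, 16, 23) [498.7  27.1 122. ] z-10 [501.1  12.1 112. ] topedge [506.2 -22.2 122. ]
side green (238.96617126464844, 252.2293243408203) 8.770840644836426 (233, 244, 11, 18) [540.9 138.2  60. ] z-10 [543.8 126.6  50. ] topedge [546.8 109.6  60. ]
side platter [634.1 -47.8] 161.4 4.9
white [ 469.6 -134.2   60. ]
parcel [626.3 -34.8  75. ]
```

View pics/crop.png

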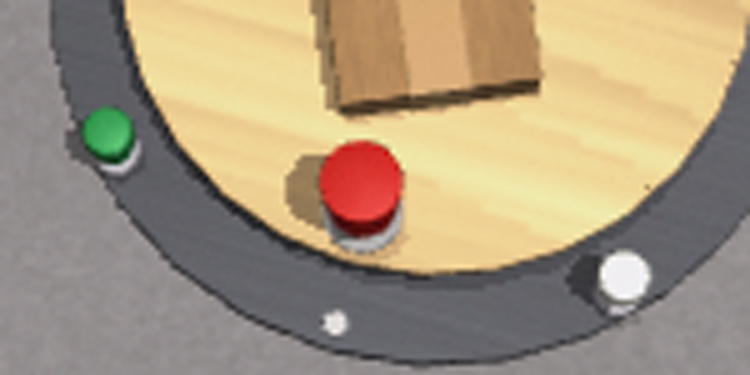

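```bash
cat >> h.py <<'E'
from scipy.spatial.transform import Rotation as Ro
C=np.array([633,-45.5]);A0=163.2
def goto(xyz,jawdeg):
    from cell import manip
    s=manip.read_state();R=Ro.from_euler("xyz",s["eef_rot"]);M=R.as_matrix()
    j=np.deg2rad(jawdeg);x=np.array([0,0,-1.]);z=np.array([np.cos(j),np.sin(j),0]);
    if len(np.shape(xyz))==0: pass
    T=np.c_[x,np.cross(z,x),z]
    rv=np.rad2deg((R.inv()*Ro.from_matrix(T)).as_rotvec());d=(np.array(xyz)-s["eef_pos"])
    print("t",s["clock"],"pos",s["eef_pos"].round(1),"toolz deg",np.rad2deg(np.arctan2(M[1,2],M[0,2])).round(2),"F",s["wrist_force"].round(1),"gap",s["finger_gap"].round(1),"j",s["joints"].round(2))
    print("rotvec",rv.round(2),"d tool cm now",(M.T@d/10).round(2),"in target frame",(T.T@d/10).round(2))
E
python3 - <<'E'
from h import *
print("y axis meaning: cross")
for j in(73.2,253.2): goto((503.5,-6.3,180),j)
E
```

```text
y axis meaning: crossTraceback (most recent call last):
  File "<stdin>", line 3, in <module>
  File "h.py", line 18, in goto
    print("t",s["clock"],"pos",s["eef_pos"].round(1),"toolz deg",np.rad2deg(np.arctan2(M[1,2],M[0,2])).round(2),"F",s["wrist_force"].round(1),"gap",s["finger_gap"].round(1),"j",s["joints"].round(2))
                                                                                                                                                    ^^^^^^^^^^^^^^^^^^^^^
AttributeError: 'float' object has no attribute 'round'
```

```bash
sed -i 's/s\["finger_gap"\].round(1)/round(s["finger_gap"],1)/' h.py; python3 - <<'E'
from h import *
for j in(73.2,253.2): goto((503.5,-6.3,180),j)
E
```

```text
t 0.1 pos [ 139.1 -531.9  204.9] toolz deg -75.34 F [0.1 0.8 0.8] gap 94.2 j [-1.38  0.3   1.52 -0.    1.32 -0.07]
rotvec [-1.4854e+02 -2.0000e-02 -8.0000e-02] d tool cm now [  2.54  48.55 -41.62] in target frame [  2.49 -19.69  60.85]
t 0.1 pos [ 139.1 -531.9  204.9] toolz deg -75.34 F [0.1 0.8 0.8] gap 94.2 j [-1.38  0.3   1.52 -0.    1.32 -0.07]
rotvec [ 3.146e+01 -6.000e-02  1.000e-02] d tool cm now [  2.54  48.55 -41.62] in target frame [  2.49  19.69 -60.85]
```

Call:
jog_arm(
  turn=[
    [-10.6, 0, 0],
    [-10.6, 0, 0],
    [-10.6, 0, 0],
    [-10.6, 0, 0],
    [-10.6, 0, 0],
    [-10.6, 0, 0],
    [-10.6, 0, 0],
    [-10.6, 0, 0],
  ],
  dp=[
    [0, 3.5, -3.0],
    [0, 4.0, -2.3],
    [0, 4.3, -1.5],
    [0, 4.5, -0.7],
    [0, 4.6, 0.1],
    [0, 4.5, 1.0],
    [0, 4.2, 1.8],
    [0, 3.8, 2.5],
  ],
  gripper=[0, 0, 0, 0, 0, 0, 0, 0],
)

```text
clock: 1.1
eef_pos: [347.7, -219.2, 203.4]
eef_rot: [1.715, 1.566, 1.902]
wrist_force: [0.5, -0.6, -0.4]
finger_gap: 94.2
```

```bash
python3 - <<'E'
from h import *
goto((503.5,-6.3,180),73.2)
E
```

```text
t 1.1 pos [ 347.7 -219.2  203.4] toolz deg 10.71 F [ 0.5 -0.6 -0.4] gap 94.2 j [-0.65 -0.01  1.88  0.    1.27 -0.84]
rotvec [-62.49   0.11  -0.26] d tool cm now [ 2.41 18.02 19.26] in target frame [ 2.34 -8.76 24.89]
```

Call:
jog_arm(
  turn=[
    [-10.4, 0, 0],
    [-10.4, 0, 0],
    [-10.4, 0, 0],
    [-10.4, 0, 0],
    [-10.4, 0, 0],
    [-10.4, 0, 0],
    [0, 0, 0],
  ],
  dp=[
    [0.2, 3.0, 3.2],
    [0.2, 2.4, 3.7],
    [0.2, 1.7, 4.1],
    [0.2, 0.9, 4.3],
    [0.2, 0.1, 4.4],
    [0.2, -0.7, 4.3],
    [0, 0, 0],
  ],
  gripper=[0, 0, 0, 0, 0, 0, 0],
)

```text
clock: 1.98
eef_pos: [504.4, 6.5, 190.4]
eef_rot: [0.922, 1.565, 2.239]
wrist_force: [-0.2, -0.9, -0.0]
finger_gap: 93.9
```

```bash
python3 - <<'E'
from h import *
from cell import camera,calibration
goto((503.5,-6.3,180),73.2)
c=calibration("wrist");p,d=camera("wrist");cv2.imwrite("pics/w1.png",p[:,:,::-1]);np.savez("pics/w1.npz",p=p,d=d,**c)
E
```

```text
t 1.975 pos [504.4   6.5 190.4] toolz deg 75.45 F [-0.2 -0.9 -0. ] gap 93.9 j [-0.06  0.21  1.67  0.    1.27 -1.38]
rotvec [ 2.25  0.2  -0.27] d tool cm now [ 1.04 -0.24 -1.27] in target frame [ 1.04 -0.29 -1.25]
```

View pics/w1.png

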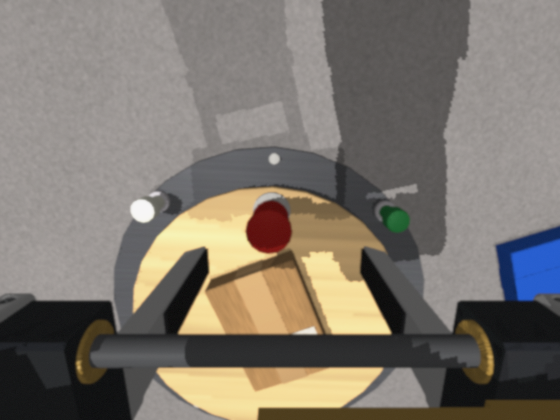

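```bash
python3 - <<'E'
from h import *
f=np.load("pics/w1.npz");h=cv2.cvtColor(f["p"],cv2.COLOR_RGB2HSV);H,S,V=[h[...,i].astype(int) for i in range(3)]
m=((H<8)|(H>172))&(S>150)&(V>40)
(c,r),ct=cen(m);print(c,r,cv2.boundingRect(ct),[ray(f,c,z).round(1) for z in(122,116,110)])
(c,r),ct=cen((H>45)&(H<90)&(S>100));print("green",c,ray(f,c,58).round(1))
goto((503.5,-6.3,77),73.2)
E
```

```text
(269.75634765625, 226.62924194335938) 25.72736167907715 (247, 201, 44, 52) [array([501.3,  -4.1, 122. ]), array([503. ,  -4.9, 116. ]), array([504.8,  -5.6, 110. ])]
green (393.5, 218.5) [544.2 115.2  58. ]
t 2.025 pos [503.8   5.5 190.5] toolz deg 75.26 F [-0.7  0.6 -0.7] gap 94.2 j [-0.06  0.21  1.67  0.    1.27 -1.38]
rotvec [ 2.06  0.18 -0.27] d tool cm now [11.35 -0.32 -1.18] in target frame [11.35 -0.31 -1.14]
```

Call:
jog_arm(
  turn=[
    [2, 0.2, -0.2],
    [0, 0, 0],
    [0, 0, 0],
    [0, 0, 0],
  ],
  dp=[
    [2.0, -0.3, -1.2],
    [4.0, 0, 0],
    [4.0, 0, 0],
    [1.0, 0, 0],
  ],
  gripper=[0, 0, 0, 0],
)

```text
clock: 2.52
eef_pos: [502.2, -10.9, 79.1]
eef_rot: [-2.0, 1.57, -0.734]
wrist_force: [0.2, 0.5, 0.4]
finger_gap: 94.1
```

```bash
python3 - <<'E'
from h import *
goto((503.5,-6.3,78),73.2)
E
```

```text
t 2.525 pos [502.2 -10.9  79.1] toolz deg 72.53 F [0.2 0.5 0.4] gap 94.1 j [-0.09  0.34  1.79 -0.    1.01 -1.36]
rotvec [-0.67 -0.03  0.07] d tool cm now [0.11 0.01 0.47] in target frame [0.11 0.01 0.47]
```

Call:
jog_arm(
  turn=[
    [0, 0, 0],
    [0, 0, 0],
    [0, 0, 0],
    [0, 0, 0],
    [0, 0, 0],
    [0, 0, 0],
  ],
  dp=[
    [0.1, 0, 0.4],
    [0, 0, 0],
    [0, 0, 0],
    [0, 0, 0],
    [0, 0, 0],
    [0, 0, 0],
  ],
  gripper=[0.4, 1, 1, 1, 1, 1],
  grip_force=40,
)

```text
clock: 3.28
eef_pos: [505.1, -7.7, 82.3]
eef_rot: [-1.476, 1.564, -0.213]
wrist_force: [-0.1, -0.7, -2.1]
finger_gap: 38.6
```

```bash
python3 - <<'E'
from h import *
from cell import manip
goto((503.5,-6.3,78),73.2);print(manip.read_state()["moment"])
E
```

```text
t 3.275 pos [505.1  -7.7  82.3] toolz deg 72.38 F [-0.1 -0.7 -2.1] gap 38.6 j [-0.09  0.34  1.78 -0.    1.02 -1.35]
rotvec [-0.82  0.03  0.37] d tool cm now [0.43 0.19 0.08] in target frame [0.43 0.19 0.09]
[ 0.01239532 -0.15462059  0.0235481 ]
```

Call:
jog_arm(
  turn=[
    [0, 0, 0],
  ],
  dp=[
    [0, 0, 0],
  ],
  gripper=[1],
)

```text
clock: 3.4
eef_pos: [505.0, -7.7, 82.3]
eef_rot: [-1.487, 1.564, -0.223]
wrist_force: [0.7, -0.1, -0.9]
finger_gap: 38.3
```

```bash
python3 - <<'E'
from h import *
from cell import camera
goto((503.5,-6.3,78),73.2)
p,d=camera("side");cv2.imwrite("pics/s1.png",cv2.resize(p[120:280,130:370,::-1],None,fx=3,fy=3,interpolation=2))
E
```

```text
t 3.4 pos [505.   -7.7  82.3] toolz deg 72.4 F [ 0.7 -0.1 -0.9] gap 38.3 j [-0.09  0.34  1.78 -0.    1.02 -1.35]
rotvec [-0.8   0.03  0.36] d tool cm now [0.43 0.19 0.08] in target frame [0.43 0.18 0.09]
```

View pics/s1.png

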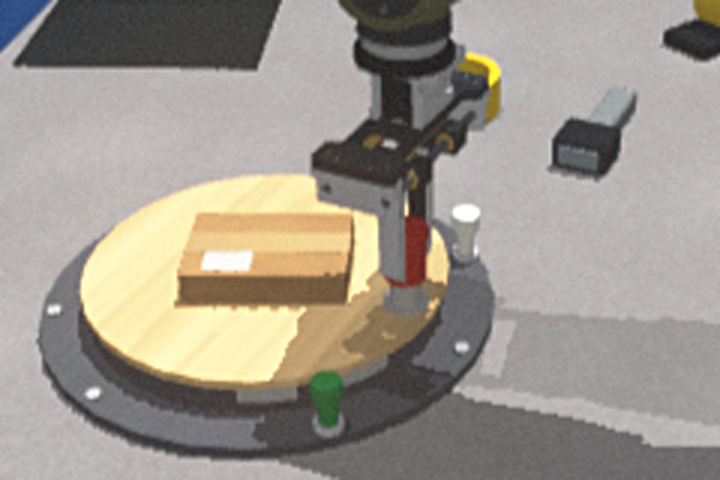

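Call:
jog_arm(
  turn=[
    [0, 0, 0],
    [0, 0, 0],
    [0, 0, 0],
    [0, 0, 0],
  ],
  dp=[
    [-0.5, 0, 0],
    [-0.5, 0, 0],
    [-0.5, 0, 0],
    [-0.1, 0, 0],
  ],
  gripper=[1, 1, 1, 1],
)

```text
clock: 3.95
eef_pos: [504.7, -7.6, 97.0]
eef_rot: [-1.516, 1.566, -0.253]
wrist_force: [6.7, -0.2, -13.8]
finger_gap: 38.1
```

```bash
python3 - <<'E'
from h import *
from cell import camera
goto((503.5,-6.3,98),73.2)
p,d=camera("side");cv2.imwrite("pics/s2.png",cv2.resize(p[120:280,130:370,::-1],None,fx=3,fy=3,interpolation=2))
E
```

```text
t 3.95 pos [504.7  -7.6  97. ] toolz deg 72.39 F [  6.7  -0.2 -13.8] gap 38.1 j [-0.09  0.32  1.77 -0.    1.05 -1.35]
rotvec [-0.81  0.01  0.29] d tool cm now [-0.1   0.16  0.09] in target frame [-0.1   0.16  0.09]
```

View pics/s2.png

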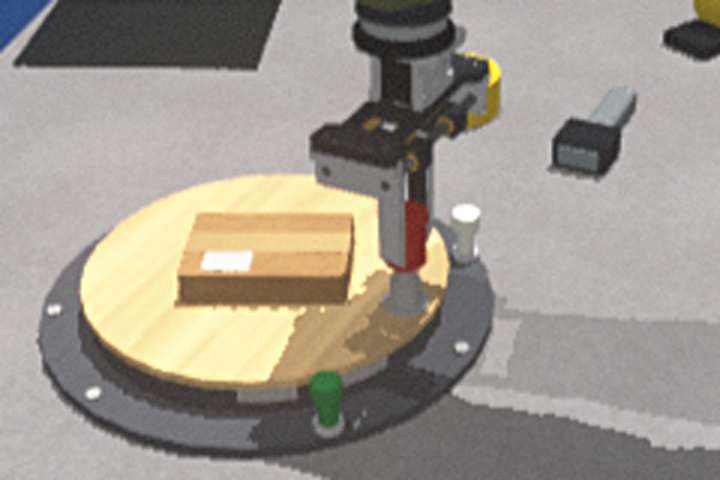

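Call:
jog_arm(
  turn=[
    [3, 0, 0],
    [4.5, 0, 0],
    [4.5, 0, 0],
    [4.5, 0, 0],
  ],
  dp=[
    [-0.1, -0.02, 0.7],
    [0, -0.04, 1.06],
    [0, -0.04, 1.06],
    [0, -0.04, 1.06],
  ],
  gripper=[1, 1, 1, 1],
)

```text
clock: 4.5
eef_pos: [521.0, 27.2, 95.8]
eef_rot: [-2.048, 1.568, -1.081]
wrist_force: [5.3, -1.5, -12.1]
finger_gap: 37.9
```

```bash
cat >> h.py <<'E'
def st():
    from cell import manip
    s=manip.read_state();v=s["eef_pos"][:2]-C;M=Ro.from_euler("xyz",s["eef_rot"]).as_matrix()
    a=np.rad2deg(np.arctan2(v[1],v[0]));u=np.array([np.cos(np.deg2rad(a)),np.sin(np.deg2rad(a))]);F=s["wrist_force"]
    print("t",s["clock"],"ang",a.round(2),"r",np.hypot(*v).round(1),"z",s["eef_pos"][2].round(1),"toolz+90",(90+np.rad2deg(np.arctan2(M[1,2],M[0,2]))).round(1),"Frad",(F[:2]@u).round(1),"Ftan(ccw)",(F[:2]@[-u[1],u[0]]).round(1),"Fz",F[2].round(1),"gap",round(s["finger_gap"],1),"mz",np.round(s["moment"],2))
E
python3 -c "
from h import *
st()"
```

```text
t 4.5 ang 147.0 r 133.6 z 95.8 toolz+90 145.5 Frad -5.3 Ftan(ccw) -1.6 Fz -12.1 gap 37.9 mz [-0.12 -1.21  0.6 ]
```

Call:
jog_arm(
  turn=[
    [4, 0, 0],
    [4.5, 0, 0],
    [4.5, 0, 0],
    [4, 0, 0],
    [0, 0, 0],
  ],
  dp=[
    [-0.2, -0.08, 1.0],
    [-0.05, -0.06, 1.06],
    [-0.05, -0.06, 1.06],
    [-0.05, -0.05, 0.9],
    [0, 0, 0],
  ],
  gripper=[1, 1, 1, 1, 1],
)

```text
clock: 5.12
eef_pos: [547.9, 57.9, 95.5]
eef_rot: [2.821, 1.564, -2.798]
wrist_force: [5.5, -0.5, -6.3]
finger_gap: 38.4
```

```bash
python3 -c "
from h import *
st()
from cell import camera
p,d=camera('side');cv2.imwrite('pics/s3.png',cv2.resize(p[120:280,130:370,::-1],None,fx=3,fy=3,interpolation=2))
"
```

```text
t 5.125 ang 129.47 r 133.9 z 95.5 toolz+90 128.0 Frad -3.9 Ftan(ccw) -3.9 Fz -6.3 gap 38.4 mz [ 0.13 -1.02  0.31]
```

View pics/s3.png

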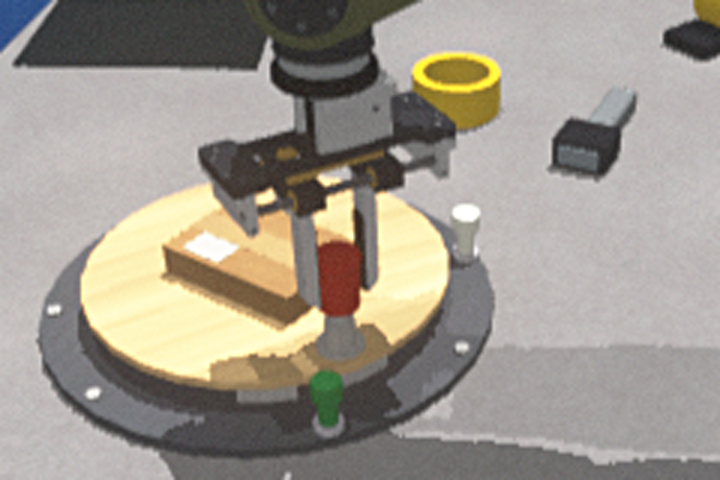

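Call:
jog_arm(
  turn=[
    [0, 0, 0],
    [0, 0, 0],
    [0, 0, 0],
    [0, 0, 0],
  ],
  dp=[
    [0, 0, 0],
    [0, 0, 0],
    [0.6, 0, 0],
    [0.5, 0, 0],
  ],
  gripper=[0.5, 0.5, 0.5, 0.5],
)

```text
clock: 5.68
eef_pos: [547.8, 57.2, 85.8]
eef_rot: [2.931, 1.565, -2.687]
wrist_force: [-0.1, -0.6, -0.1]
finger_gap: 47.4
```

```bash
python3 -c "
from h import *
st()"
```

```text
t 5.675 ang 129.69 r 133.5 z 85.8 toolz+90 128.1 Frad -0.4 Ftan(ccw) 0.4 Fz -0.1 gap 47.4 mz [-0.05 -0.11 -0.02]
```

Call:
jog_arm(
  turn=[
    [0.8, 0, 0],
    [0.8, 0, 0],
    [0.8, 0, 0],
    [0.8, 0, 0],
    [0.8, 0, 0],
    [0.8, 0, 0],
    [0.8, 0, 0],
    [0.8, 0, 0],
  ],
  dp=[
    [0, 0.02, 0.2],
    [0, 0.02, 0.2],
    [0, 0, 0.2],
    [0, 0, 0.2],
    [0, 0, 0.2],
    [0, 0, 0.2],
    [0, 0, 0.2],
    [0, 0, 0.2],
  ],
  gripper=[0.5, 0.5, 0.5, 0.5, 0.5, 0.5, 0.5, 0.5],
)

```text
clock: 6.68
eef_pos: [560.6, 66.9, 85.3]
eef_rot: [2.983, 1.563, -2.755]
wrist_force: [-3.2, -2.4, 1.5]
finger_gap: 47.2
```

```bash
python3 -c "
from h import *
st()"
```

```text
t 6.675 ang 122.78 r 133.7 z 85.3 toolz+90 121.2 Frad -0.2 Ftan(ccw) 4.0 Fz 1.5 gap 47.2 mz [-0.3   0.4  -0.02]
```

Call:
jog_arm(
  turn=[
    [0.8, 0, 0],
    [0.8, 0, 0],
    [0.8, 0, 0],
    [0.8, 0, 0],
  ],
  dp=[
    [0, 0, 0.2],
    [0, 0, 0.2],
    [0, 0, 0.2],
    [0, 0, 0.2],
  ],
  gripper=[0.5, 0.5, 0.5, 0.5],
)

```text
clock: 7.18
eef_pos: [568.7, 71.6, 85.4]
eef_rot: [3.058, 1.565, -2.74]
wrist_force: [0.1, -0.5, 0.3]
finger_gap: 47.0
```

```bash
python3 -c "
from h import *
st()"
```

```text
t 7.175 ang 118.76 r 133.6 z 85.4 toolz+90 117.8 Frad -0.5 Ftan(ccw) 0.1 Fz 0.3 gap 47.0 mz [-0.05 -0.15 -0.04]
```

Call:
jog_arm(
  turn=[
    [0.8, 0, 0],
    [0.8, 0, 0],
    [0.8, 0, 0],
  ],
  dp=[
    [0, 0, 0.2],
    [0, 0, 0.2],
    [0, 0, 0.2],
  ],
  gripper=[0.5, 0.5, 0.5],
)

```text
clock: 7.55
eef_pos: [574.0, 74.3, 85.2]
eef_rot: [3.1, 1.563, -2.743]
wrist_force: [-9.2, -6.9, 4.2]
finger_gap: 47.3
```

```bash
python3 -c "
from h import *
st()
from cell import camera
p,d=camera('side');cv2.imwrite('pics/s4.png',cv2.resize(p[120:280,130:370,::-1],None,fx=3,fy=3,interpolation=2))
"
```

```text
t 7.55 ang 116.23 r 133.5 z 85.2 toolz+90 115.2 Frad -2.1 Ftan(ccw) 11.2 Fz 4.2 gap 47.3 mz [-1.01  1.48  0.03]
```

View pics/s4.png

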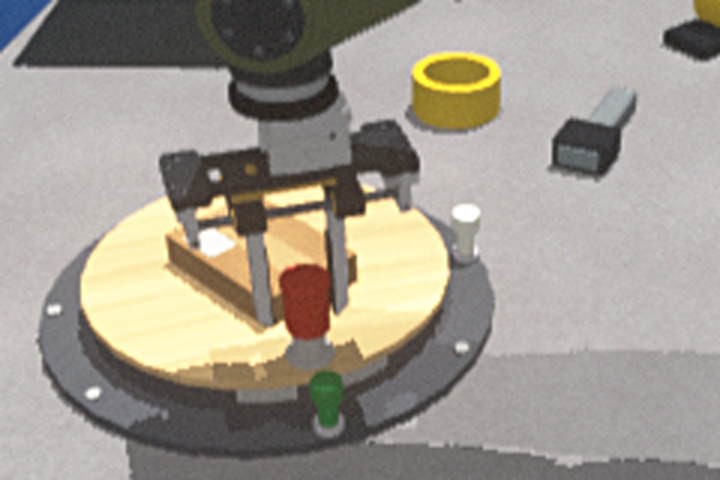

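Side force of 11 N exceeds the platter's friction and the knob sits low on its guide, so the pin is probably in. I'll unload, open, lift clear and check.

Call:
jog_arm(
  turn=[
    [0, 0, 0],
    [0, 0, 0],
    [0, 0, 0],
    [0, 0, 0],
    [0, 0, 0],
    [0, 0, 0],
    [0, 0, 0],
    [0, 0, 0],
  ],
  dp=[
    [0, 0, -0.5],
    [0, 0, 0],
    [0, 0, 0],
    [0, 0, 0],
    [-3.0, 0, 0],
    [-4.0, 0, 0],
    [-4.0, 0, 0],
    [0, 0, 0],
  ],
  gripper=[0.5, 0, 0, 0, 0, 0, 0, 0],
)

```text
clock: 8.6
eef_pos: [570.2, 72.6, 198.3]
eef_rot: [3.072, 1.563, -2.773]
wrist_force: [-0.2, -0.2, -0.1]
finger_gap: 94.2
```

```bash
python3 -c "
from h import *
st()
from cell import camera,calibration
c=calibration('wrist');p,d=camera('wrist');cv2.imwrite('pics/w5.png',p[:,:,::-1])
h=cv2.cvtColor(p,cv2.COLOR_RGB2HSV);H,S,V=[h[...,i].astype(int) for i in range(3)]
m=((H<8)|(H>172))&(S>150)&(V>40)
(u,r),ct=cen(m);print('wrist',u,r,[ray(c,u,z).round(1) for z in(116,129)])
c=calibration('side')
p,d=camera('side');cv2.imwrite('pics/s5.png',cv2.resize(p[120:280,130:370,::-1],None,fx=3,fy=3,interpolation=2))
h=cv2.cvtColor(p,cv2.COLOR_RGB2HSV);H,S,V=[h[...,i].astype(int) for i in range(3)]
m=((H<8)|(H>172))&(S>150)&(V>40);m[:150]=0;m[260:]=0;m[:,:150]=0;m[:,300:]=0
(u,r),ct=cen(m);b=cv2.boundingRect(ct);print('side',u,b)
K=c['K'];T=np.linalg.inv(c['world_from_camera'])
C=np.array([633.5,-45.8])
for a in(116,118.7,121):
  x,y=C+135*np.array([np.cos(np.deg2rad(a)),np.sin(np.deg2rad(a))])
  for z in(72,85,122,135):
    q=T@[x,y,z,1];q=K@q[:3];print(a,z,(q[:2]/q[2]).round(1))
"
```

```text
t 8.6 ang 118.0 r 133.7 z 198.3 toolz+90 115.2 Frad -0.1 Ftan(ccw) 0.3 Fz -0.1 gap 94.2 mz [-0.05 -0.11 -0.03]
wrist (284.9898986816406, 219.573974609375) 24.75774383544922 [array([569.3,  74.9, 116. ]), array([567.7,  78.4, 129. ])]
side (231.5, 219.77272033691406) (223, 208, 17, 25)
116 72 [230.1 230. ]
116 85 [229.7 225.5]
116 122 [228.7 212.4]
116 135 [228.4 207.7]
118.7 72 [232.7 229.4]
118.7 85 [232.4 225. ]
118.7 122 [231.5 211.9]
118.7 135 [231.1 207.2]
121 72 [234.9 228.9]
121 85 [234.6 224.4]
121 122 [233.7 211.4]
121 135 [233.4 206.7]
```

View pics/s5.png

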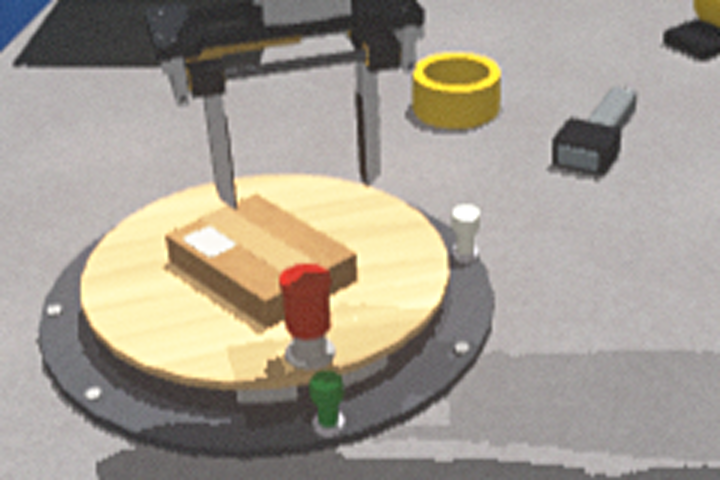

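View pics/w5.png

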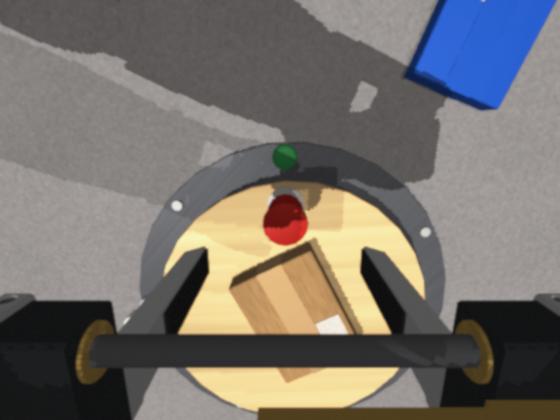

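```bash
python3 -c "
from h import *
from cell import camera,calibration
def top(c,p,d,roi):
    h=cv2.cvtColor(p,cv2.COLOR_RGB2HSV);H,S,V=[h[...,i].astype(int) for i in range(3)]
    m=((H<8)|(H>172))&(S>150)&(V>40)&(d>0);q=np.zeros_like(m);q[roi[0]:roi[1],roi[2]:roi[3]]=1;v,u=np.nonzero(m&q)
    P=np.linalg.inv(c['K'])@np.array([u,v,np.ones(len(u))])*d[v,u];P=(c['world_from_camera'][:3,:3]@P).T+c['world_from_camera'][:3,3]
    print(len(u),'z pct 5,50,80,90,95',np.percentile(P[:,2],[5,50,80,90,95]).round(1),'med xy of top',np.median(P[P[:,2]>np.percentile(P[:,2],80)],0).round(1))
for n,roi in(('top',(140,210,225,325)),('side',(180,260,200,290))):
    f=np.load(f'pics/{n}0.npz');top(f,f['p'],f['d'],roi);p,d=camera(n);top(calibration(n),p,d,roi)
    if n=='top': cv2.imwrite('pics/t6.png',p[:,:,::-1])
c=calibration('wrist');p,d=camera('wrist');top(c,p,d,(150,280,200,350))
f=np.load('pics/w1.npz');top(f,f['p'],f['d'],(150,280,200,350))
st()
"
```

```text
240 z pct 5,50,80,90,95 [ 92.1 119.5 121.8 123.1 123.9] med xy of top [503.1  -8.8 123.1]Traceback (most recent call last):
  File "<string>", line 10, in <module>
    f=np.load(f'pics/{n}0.npz');top(f,f['p'],f['d'],roi);p,d=camera(n);top(calibration(n),p,d,roi)
                                                                       ~~~^^^^^^^^^^^^^^^^^^^^^^^^
  File "<string>", line 8, in top
    print(len(u),'z pct 5,50,80,90,95',np.percentile(P[:,2],[5,50,80,90,95]).round(1),'med xy of top',np.median(P[P[:,2]>np.percentile(P[:,2],80)],0).round(1))
                                       ~~~~~~~~~~~~~^^^^^^^^^^^^^^^^^^^^^^^^
    return _quantile_unchecked(
        a, q, axis, out, overwrite_input, method, keepdims, weights)
    return _ureduce(a,
                    func=_quantile_ureduce_func,
    ...<5 lines>...
                    overwrite_input=overwrite_input,
                    method=method)
    r = func(a, **kwargs)
    result = _quantile(arr,
                       quantiles=q,
    ...<2 lines>...
                       out=out,
                       weights=wgt)
    slices_having_nans = np.isnan(arr[-1, ...])
                                  ~~~^^^^^^^^^
IndexError: index -1 is out of bounds for axis 0 with size 0
```

Top view is blocked by the arm; back away upward and towards the robot first, then measure with side and top depth.

Call:
jog_arm(
  turn=[
    [0, 0, 0],
    [0, 0, 0],
    [0, 0, 0],
    [0, 0, 0],
    [0, 0, 0],
    [0, 0, 0],
    [0, 0, 0],
    [0, 0, 0],
  ],
  dp=[
    [-2, 3, -3.0],
    [-2, 3, -4.0],
    [0, 3, -4.0],
    [0, 3, -4],
    [0, 2, -5],
    [0, 0, -5],
    [0, 0, -5],
    [0, 0, 0],
  ],
  gripper=[0, 0, 0, 0, 0, 0, 0, 0],
)

```text
clock: 9.75
eef_pos: [225.4, 71.5, 231.6]
eef_rot: [2.885, 1.541, -2.959]
wrist_force: [1.3, -0.1, -0.4]
finger_gap: 94.4
```

```bash
python3 -c "
from h import *
from cell import camera,calibration
def top(c,p,d,roi):
    h=cv2.cvtColor(p,cv2.COLOR_RGB2HSV);H,S,V=[h[...,i].astype(int) for i in range(3)]
    m=((H<8)|(H>172))&(S>150)&(V>40)&(d>0);q=np.zeros_like(m);q[roi[0]:roi[1],roi[2]:roi[3]]=1;v,u=np.nonzero(m&q)
    print(len(u))
    if len(u)<5: return
    P=np.linalg.inv(c['K'])@np.array([u,v,np.ones(len(u))])*d[v,u];P=(c['world_from_camera'][:3,:3]@P).T+c['world_from_camera'][:3,3]
    print('z pct',np.percentile(P[:,2],[5,50,80,90,95]).round(1),'top xy',np.median(P[P[:,2]>np.percentile(P[:,2],80)],0).round(1),u.mean(),v.mean())
for n,roi in(('top',(130,210,225,325)),('side',(180,260,200,290))):
    print(n);f=np.load(f'pics/{n}0.npz');top(f,f['p'],f['d'],roi);p,d=camera(n);cv2.imwrite(f'pics/{n}6.png',p[:,:,::-1]);top(calibration(n),p,d,roi)
st()
"
```

```text
top
240
z pct [ 92.1 119.5 121.8 123.1 123.9] top xy [503.1  -8.8 123.1] 291.7583333333333 176.9625
256
z pct [ 83.7 119.1 121.8 123.2 124.1] top xy [566.9  75.1 123.2] 258.40234375 151.390625
side
281
z pct [ 81.1 110.2 121.1 121.8 122.2] top xy [505.1  -4.6 121.8] 264.4270462633452 202.73309608540924
338
z pct [ 80.1 111.5 121.1 122.  122.5] top xy [568.6  73.8 122. ] 231.5207100591716 219.18639053254438
t 9.85 ang 163.84 r 422.6 z 231.6 toolz+90 115.2 Frad -0.3 Ftan(ccw) -0.4 Fz 0.7 gap 94.0 mz [-0.04 -0.13 -0.01]
```

View pics/top6.png

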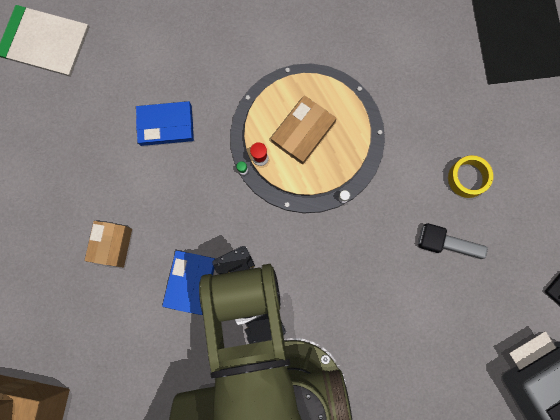

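The knob top is at the same height as when it was home at the start, in both views. It stands about 51 mm from the green post at (241,167), and the parcel is centred at (303,129).

```bash
python3 -c "
from cell import order
print(order.sign_off())"
```

```text
the job is handed in; nothing more can be done
None
```

The turntable is at the green station with the pin locked home, and I handed the job in at about 9.9 s of the 48 s. Sign-off gives no verdict, so the result rests on my own checks.

**What I did:**
- I gripped the red knob and drew the pin up about 15 mm at the start station.
- I swung the platter about 34 degrees clockwise with the knob held. By the end of that swing the arm had sagged slightly and the pin was riding on the ring.
- I opened the fingers to a loose cage and pushed the knob slowly until the pin dropped into the hole. The side force rose to 11 N, well above the platter's 1–4 N friction.
- I then let go and backed the arm clear.

**Last checks:**
- **Pin:** the knob top is at the same height as when it was home at the start (122.0 mm against 121.8 mm from the side, 123.2 mm against 123.1 mm from the top).
- **Station:** the knob axis is about 51 mm from the green post; the limit is 60 mm.
- **Parcel:** it lies flat and close to the middle of the platter, judged by eye from the final top picture.
- **Surroundings:** the carton, tape roll, scanner and posts look unmoved in the same picture.
- **Robot:** the gripper is open, well above the bench and touching nothing, with about 1 N or less at the wrist.

One check failed: the first overhead look after letting go was blocked by the arm, so I repeated it after backing away. No checks disagreed.

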